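# Point out the two failed vials and record them

### The arm

A 7-joint arm with a two-finger parallel gripper is mounted at the origin on the work surface. World frame = base frame: x ahead of the robot, y to its left, z up, the work surface at z = 0. Lengths are in m, angles in degrees, forces in N, time in s.
With the tool pointing down it reaches from about 0.4 to 0.9 m from the base axis. Payload 5.5 kg.
Tool frame: the origin (TCP) lies on the front face of the gripper's body, between the roots of the fingers; the fingertips stand 73 mm ahead of it and the grasp point (between the pads) lies 54 mm ahead of it; z points along the fingers, y is the line along which they close (so a half turn about z gives the same grasp; the last joint's range is limited). The gripper opens to 85 mm and grips with 20 to 120 N. Pads are 22 mm wide; open, the fingers measure 114 mm over their backs; the gripper's body (76 mm by 85 mm) begins 54 mm behind the grasp point. The pads swing forward as they close: fully open they stand 13 mm farther back than shut.
Start: joints at [88.591, 28.699, -24.465, 88.831, 12.651, 65.22, -12.049], TCP at [0.185, -0.623, 0.304] pointing down, gripper open.
Joint ranges: [-164.97, 164.97], [-17.58, 116.51], [-87.97, 89.64], [11.32, 138.91], [-80.73, 260.73], [10.89, 115.49], [-147.41, 147.41]. Speed limits (degrees/s): [147.25, 147.25, 180, 180, 180, 180, 180].

### API

Orientations are given as a 3x3 rotation matrix whose columns are the frame's x, y, z axes.
In Python, from station import arm gives the robot as it stands.
- The arm moves only by the shell command python3 -m handwheel 'ROWS' [FORCE]. ROWS is a JSON object of lists of equal length, an entry for each row: "xyz": the shift along the tool's x, y, z in cm, a list of three; "rot": the turn, a rotation vector about the tool's x, y, z in rad, a list of three; "hand": the opening, from 0 (shut) to 1 (fully open). A call has 1 to 20 rows; each row shifts and turns the commanded pose from where the row before left it, along the tool's axes as they then stand; what a row does not reach is not made up. A row lasts 1/12 s, in which the tool goes at most 41.7 mm and 7.16 degrees, less where a joint would pass 70% of its speed; a pose out of reach is approached as far as the arm can. A call with a gripper value outside its range is refused whole. The fingers move at their own pace and stop on an object; FORCE is the grip in N (left out, the last holds). Time passes only in rows, so rows that do not move let the fingers close. It gives the time, the measured TCP pose, the force, the opening and the grip force at its end, in the units of the state.
- arm.read_state(): the state, without advancing time (a new reading comes with each control period).
- arm.get_image(name): name is "side" or "top"; returns a dict with "color" (420x560x3 uint8, red, green, blue), "fx", "fy", "cx", "cy" (pixels), "position" and "orientation" of the camera in the world. Camera axes: x right, y down, z forward; pixel columns grow to the right and rows downward; lengths in m; the calibration is good to about 2 mm. A picture is of the moment at which its call begins. There is no depth.
- arm.finish_job(): hands the job in; it is judged then, once.
The state is a dict: "t": time; "q": joint angles; "joint_velocities": joint speeds; "joint_torque": joint torques, N m; "ee_pos": TCP position; "tool_rot": TCP orientation; "wrist_force": force on the tool from outside, world axes, zero at the start; "wrist_torque": the same for the moment, N m; "gripper_width": finger opening in m; "finger_force": force on a finger pad.
Only numpy, scipy, OpenCV 4.12 (cv2) and the standard library are available. Lean on these libraries where they do the work, as an engineer would, in place of code of your own. Each camera call takes 0.05 s, during which the arm holds its last target. There are 200 camera calls.

### The job

Two of the five vials on the round steel shelf have failed: point down with the fingertips at the one whose stopper stands up crooked, holding them just above the middle of it (a finger's width or two away, not touching) for two seconds, then point for two seconds in the same way at the open vial that has no stopper. Then press the record key on the grey box fully down and let it come up again. Touch none of the vials, do not come down close over a sound one, and leave the spare stopper where it lies.

Things in the scene. Friction and masses are not known exactly. Their poses are not given: they have to be found in the camera images.
- vial_crooked: Failed vial with the crooked stopper: clear glass, 46 mm across, rim 73 mm above the origin, white cake inside. Its black stopper (flange 31 mm across) stands up out of the neck, leaning by 20 degrees: the centre of its top is 90.5 mm above the origin (sound ones: 77 mm) and 4 mm beside the vial's axis, its highest edge at 96 mm. Loose, 90 g. Origin: centre of the vial's underside; z up, yaw meaningless.
- vial_open: The failed vial without any stopper: the same glass, 46 mm across, its open mouth (rim 33 mm across outside) 73 mm above the origin. Loose, about 90 g. Origin: centre of its underside, on top of the shelf; z up, yaw is meaningless.
- vial_sound_a: Clear glass vial on the shelf, properly closed: same glass as the others (46 mm across, rim at 73 mm), black stopper lying flat on the rim, its top 77 mm above the origin. A bystander. Origin: centre of its underside; z up, yaw is meaningless.
- vial_sound_b: Clear glass vial on the shelf, properly closed: same glass as the others (46 mm across, rim at 73 mm), black stopper lying flat on the rim, its top 77 mm above the origin. A bystander. Origin: centre of its underside; z up, yaw is meaningless.
- vial_sound_c: Clear glass vial on the shelf, properly closed: same glass as the others (46 mm across, rim at 73 mm), black stopper lying flat on the rim, its top 77 mm above the origin. A bystander. Origin: centre of its underside; z up, yaw is meaningless.
- shelf_plate: Round stainless-steel freeze-dryer shelf lying on short feet on the bench, 300 mm across, fixed, its top 28 mm above the bench. All five vials stand on it, in a ring of about 95 mm radius round its centre, at least 85 mm apart centre to centre, in any order. Origin: centre, at bench level.
- spare_stopper: Loose black rubber stopper lying upside down on the bench between the robot and the key box, 31 mm across, 21 mm high. A bystander. Origin: centre of its underside.
- key_box: Grey control box fixed on the bench, 100 mm long (x) by 85 mm wide (y) by 45 mm high, with the record key on its top. Origin: centre of its underside.
- record_key_top (a point): Centre of the top face of the record key: a round grey push button, 34 mm across, in a black housing on top of the key box. It is pressed straight down.
- record_key (a joint): Travel of the record key in m: 0 released, 0.006 fully down. A spring returns it; about 5 N hold it fully down.
There are look-alikes about, which are no part of the job. What is shaped like the vial_open but red is not meant.

How it is judged (in metres and radians):
On the way, in this order (a step that is already met when the one before it is completed fails the run):
1. the fingertips dwell just above the crooked stopper for 1.5 s (point between the pads, about 19 mm behind the tips, within 20 mm of the vial's axis and 12 to 75 mm above its top) (horizontal distance between the grasp point and vial_crooked below 0.02 m and z of the grasp point in the frame of vial_crooked between 0.1025 and 0.1655 m), for 1.5 s.
2. the fingertips dwell just above the mouth of the open vial for 1.5 s, likewise (horizontal distance between the grasp point and vial_open below 0.02 m and z of the grasp point in the frame of vial_open between 0.085 and 0.148 m), for 1.5 s.
3. the record key is pressed fully down (value of joint record_key above 0.0048 m), for 0.05 s.
At the end, for the whole second after the job is handed in: All five vials stand upright (within 0.1 rad) within 6 mm of where they stood, the spare stopper within 10 mm of where it lay, and the record key is up again (within 1.5 mm) (distance of each of vial_crooked, vial_open, vial_sound_a, vial_sound_b, vial_sound_c from where it was at the start of the episode below 0.006 m and angle between each of vial_crooked, vial_open, vial_sound_a, vial_sound_b, vial_sound_c's own z axis and vertical below 0.1 rad and distance of spare_stopper from where it was at the start of the episode below 0.01 m and value of joint record_key below 0.0015 m); the robot touches nothing.
It fails at once if a vial is touched by the robot (contact force between any of the fingers, the arm and vial_crooked above 0.3 N or contact force between any of the fingers, the arm and vial_open above 0.3 N or contact force between any of the fingers, the arm and vial_sound_a above 0.3 N or contact force between any of the fingers, the arm and vial_sound_b above 0.3 N or contact force between any of the fingers, the arm and vial_sound_c above 0.3 N).
It fails at once if a vial is shifted by more than 6 mm, lifted or tipped (distance of any of vial_crooked, vial_open, vial_sound_a, vial_sound_b, vial_sound_c from where it was at the start of the episode above 0.006 m or angle between any of vial_crooked, vial_open, vial_sound_a, vial_sound_b, vial_sound_c's own z axis and vertical above 0.15 rad).
It fails at once if the spare stopper is shifted by more than 10 mm (distance of spare_stopper from where it was at the start of the episode above 0.01 m).
It fails at once if the fingers come down close over a sound vial (the point between the pads within 20 mm of its axis and less than 45 mm above its stopper) ((horizontal distance between the grasp point and vial_sound_a below 0.02 m and z of the grasp point in the frame of vial_sound_a below 0.122 m) or (horizontal distance between the grasp point and vial_sound_b below 0.02 m and z of the grasp point in the frame of vial_sound_b below 0.122 m) or (horizontal distance between the grasp point and vial_sound_c below 0.02 m and z of the grasp point in the frame of vial_sound_c below 0.122 m)).
It also fails if it takes over 58 s, if anything falls off the work surface, if the arm or the gripper's body presses on something with over 40 N, if the wrist force passes 120 N, or if a joint passes its speed limit or range.

## Working session

There is one attempt and no reset: what is moved stays moved. The work goes in short steps, Python scripts to look and compute and a shell command to move; the robot and the scene stay as the last step left them, time stands still between calls to the robot, and variables do not carry over. Pictures are saved under pics/ and viewed, at most 10 in all, crops included, and the job is handed in when it is done.

```bash
mkdir -p pics; python3 - <<'E'
from station import arm
import cv2,pickle
for n in("top","side"):
    d=arm.get_image(n); cv2.imwrite(f"pics/{n}0.png",d["color"][:,:,::-1]); pickle.dump(d,open(n+".pkl","wb"))
    print(n,d["fx"],d["cx"],d["cy"],d["position"],d["orientation"])
s=arm.read_state();print(s["t"],s["ee_pos"],s["tool_rot"],s["gripper_width"])
E
```

```text
top 414.5679658831901 279.48774854246085 204.5373956144874 [0.38578327 0.01923602 0.93999179] [[ 0.02574193 -0.98872842  0.14749056]
 [-0.99965038 -0.02456836  0.0097735 ]
 [-0.00603973 -0.14769059 -0.98901517]]
side 410.4217471746599 277.86879761987655 208.7205960821603 [ 0.21751485 -0.63991815  0.55586278] [[ 0.92113494 -0.19982288  0.33403777]
 [-0.3886197  -0.52067945  0.76017606]
 [ 0.02202603 -0.83003839 -0.55727114]]
0.1 [ 0.18431492 -0.62280872  0.30296285] [[ 9.58860183e-01  2.83878441e-01 -4.23705592e-04]
 [ 2.83878748e-01 -9.58858715e-01  1.67958311e-03]
 [ 7.05236344e-05 -1.73076638e-03 -9.99998500e-01]] 0.0857949653287313
```

View pics/top0.png

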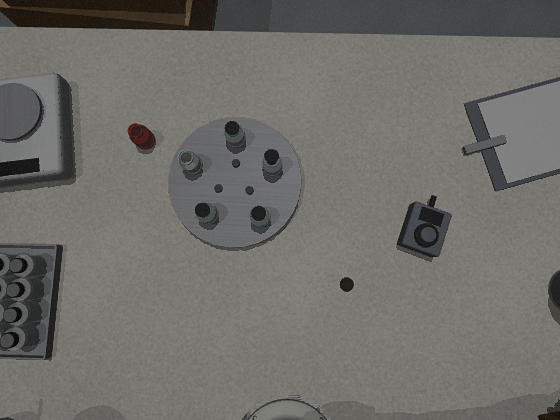

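View pics/side0.png

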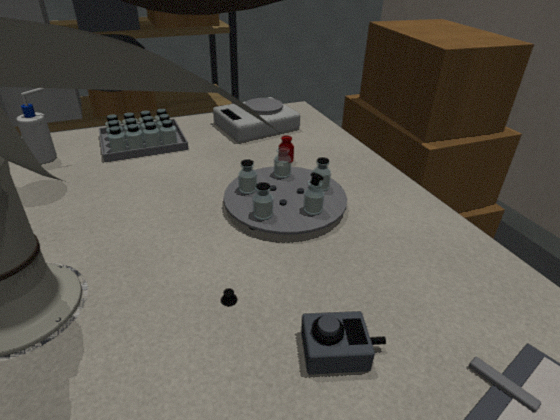

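The top view shows the shelf at about (235,183), the open vial at (190,160), the key at (428,234) and the spare stopper at (347,284). In the side view the vial at (315,190) looks crooked, and it should be the one at (272,160) in the top view. I'll enlarge both to check.

```bash
python3 - <<'E'
import cv2,numpy as np
a=cv2.imread("pics/top0.png")[110:250,165:305]; b=cv2.imread("pics/side0.png")[145:235,220:350]; k=cv2.imread("pics/top0.png")[190:260,395:465]
g=lambda i,w,h:np.clip(cv2.resize(i,(w,h),interpolation=cv2.INTER_CUBIC)*1.5,0,255).astype(np.uint8)
cv2.imwrite("pics/c1.png",g(a,560,560)); 
cv2.imwrite("pics/c2.png",g(b,780,540)); cv2.imwrite("pics/c3.png",g(k,420,420))
E
```

```text
(no output)
```

View pics/c1.png

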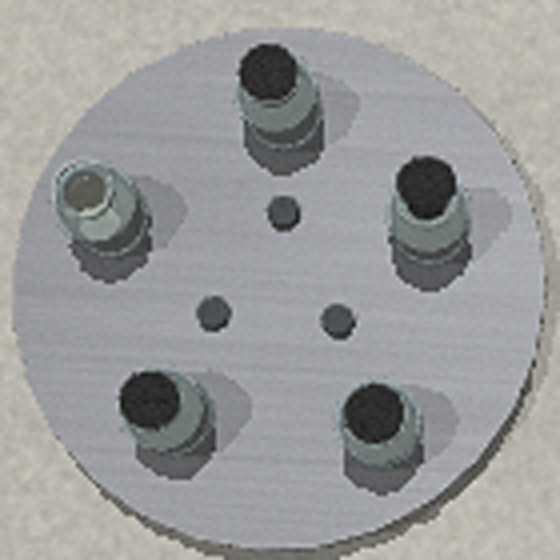

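View pics/c2.png

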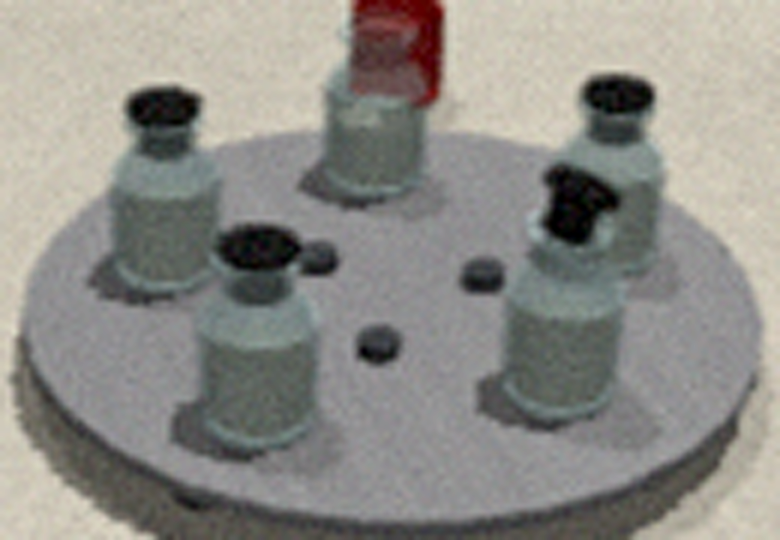

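View pics/c3.png

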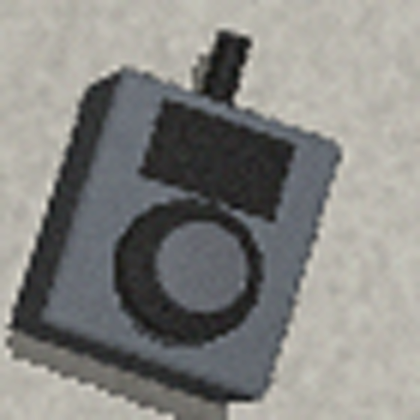

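The crops confirm it. In the side view the crooked stopper is at (317,176), and in the top view at (271.8,156.8). The open mouth is at (187,157.5) in the top view and about (281,155) in the side view. The key's grey top is at (428.7,234.3) in the top view and about (328,324) in the side view.

```bash
cat >h.py <<'E'
import pickle,numpy as np
D={n:pickle.load(open(n+".pkl","rb")) for n in("top","side")}
def ray(n,p):
    d=D[n];return np.array(d["position"]),np.array(d["orientation"])@[(p[0]-d["cx"])/d["fx"],(p[1]-d["cy"])/d["fy"],1]
def at(n,p,z):
    o,r=ray(n,p);return o+r*(z-o[2])/r[2]
def tri(a,b):
    A=[];B=[]
    for n,p in(("top",a),("side",b)):
        o,r=ray(n,p);r=r/np.linalg.norm(r);M=np.eye(3)-np.outer(r,r);A.append(M);B.append(M@o)
    return np.linalg.lstsq(np.vstack(A),np.hstack(B),rcond=None)[0]
E
python3 - <<'E'
from h import *
np.set_printoptions(precision=4,suppress=True)
c=at("top",(235,183),.028);print("shelf",c)
for k,p,z in(("crook",(271.75,156.75),.1185),("open",(187,157.5),.101),("a",(232,127.75),.105),("b",(202.5,210),.105),("c",(258.25,213.25),.105),("spare",(347,284),.02)):
    q=at("top",p,z);print(k,q,np.linalg.norm((q-c)[:2]))
print("tri crook",tri((271.75,156.75),(316.7,175.8)),"open",tri((187,157.5),(282,156)),"key",tri((428.7,234.3),(328,324)))
for z in(.06,.07,.08):print(at("top",(428.7,234.3),z))
E
```

```text
shelf [0.5681 0.1293 0.028 ]
crook [0.6064 0.0457 0.1185] 0.09193869877517484
open [0.6052 0.2228 0.101 ] 0.10061349376293108
a [0.6705 0.1312 0.105 ] 0.10238190624346682
b [0.4952 0.1838 0.105 ] 0.09109172122401667
c [0.4913 0.0701 0.105 ] 0.09691625327891192
spare [ 0.3516 -0.1233  0.02  ] 0.33265848002617376
tri crook [0.6076 0.0452 0.1184] open [0.6087 0.2283 0.0808] key [ 0.4605 -0.2876  0.0659]
[ 0.4611 -0.2898  0.06  ]
[ 0.4603 -0.2863  0.07  ]
[ 0.4594 -0.2828  0.08  ]
```

Heights and ring radii agree with what was given. I'll close the fingers and cross at the present height.

```bash
python3 -m handwheel '{"xyz":[[0.5,-0.4,0],[1.2,-1,0],[2,-1.75,0],[2,-1.75,0],[2,-1.75,0],[2,-1.75,0],[2,-1.75,0],[2,-1.75,0],[2,-1.75,0],[2,-1.75,0],[2,-1.75,0],[2,-1.75,0],[2,-1.75,0],[2,-1.75,0],[2,-1.75,0],[2,-1.75,0],[2,-1.75,0],[2,-1.75,0],[2,-1.75,0],[2,-1.75,0]],"rot":[[0,0,0],[0,0,0],[0,0,0],[0,0,0],[0,0,0],[0,0,0],[0,0,0],[0,0,0],[0,0,0],[0,0,0],[0,0,0],[0,0,0],[0,0,0],[0,0,0],[0,0,0],[0,0,0],[0,0,0],[0,0,0],[0,0,0],[0,0,0]],"hand":[0,0,0,0,0,0,0,0,0,0,0,0,0,0,0,0,0,0,0,0]}' 20
cat >>h.py <<'E'
def delta(x,y,z):
    from station import arm
    s=arm.read_state();print(s["t"],np.round(s["ee_pos"],4),s["gripper_width"],np.round(s["q"],0))
    print("tool cm",np.round(np.array(s["tool_rot"]).T@(np.array([x,y,z])-s["ee_pos"])*100,2))
E
python3 -c "from h import *;delta(.606,.0457,.303)"
```

```text
t: 1.77
ee_pos: [0.4529, -0.1991, 0.3039]
tool_rot: [[0.959, 0.284, -0.0], [0.284, -0.959, -0.0], [-0.0, 0.0, -1.0]]
wrist_force: [-0.3, 0.2, -0.3]
gripper_width: 0.0001
finger_force: 0.0
1.7667 [ 0.4529 -0.1991  0.3039] 9.922071881601557e-05 [ 55.  15. -39. 110.  11.  59. -63.]
tool cm [ 21.63 -19.12   0.08]
```

```bash
python3 -m handwheel '{"xyz":[[2,-1.75,0],[2,-1.75,0],[2,-1.75,0],[2,-1.75,0],[2,-1.75,0],[2,-1.75,0],[2,-1.75,0],[2,-1.75,0],[2,-1.75,0],[2,-1.75,0],[1,-1,0],[0.6,-0.6,0],[0,0,1.3],[0,0,1.3],[0,0,1.3],[0,0,1.2],[0,0,1],[0,0,0.7],[0,0,0],[0,0,0]],"rot":[[0,0,0],[0,0,0],[0,0,0],[0,0,0],[0,0,0],[0,0,0],[0,0,0],[0,0,0],[0,0,0],[0,0,0],[0,0,0],[0,0,0],[0,0,0],[0,0,0],[0,0,0],[0,0,0],[0,0,0],[0,0,0],[0,0,0],[0,0,0]],"hand":[0,0,0,0,0,0,0,0,0,0,0,0,0,0,0,0,0,0,0,0]}'
python3 - <<'E'
from h import *; delta(.606,.0457,.218)
from station import arm;import cv2
o=[]
for n,(x,y,w,h) in dict(top=(165,110,140,140),side=(220,130,140,140)).items():
    d=arm.get_image(n)["color"][y:y+h,x:x+w,::-1]; o.append(cv2.resize(d,(400,400)))
cv2.imwrite("pics/p1.png",np.clip(np.hstack(o)*1.5,0,255).astype(np.uint8))
E
```

```text
t: 3.43
ee_pos: [0.6054, 0.0434, 0.2355]
tool_rot: [[0.959, 0.283, -0.001], [0.283, -0.959, 0.0], [-0.001, -0.0, -1.0]]
wrist_force: [-0.2, 0.0, 0.5]
gripper_width: -0.0002
finger_force: 0.0
3.4333 [0.6054 0.0434 0.2355] -0.00024110963581840038 [ 23.  32. -40.  98.  23.  58. -99.]
tool cm [ 0.13 -0.2   1.75]
```

View pics/p1.png

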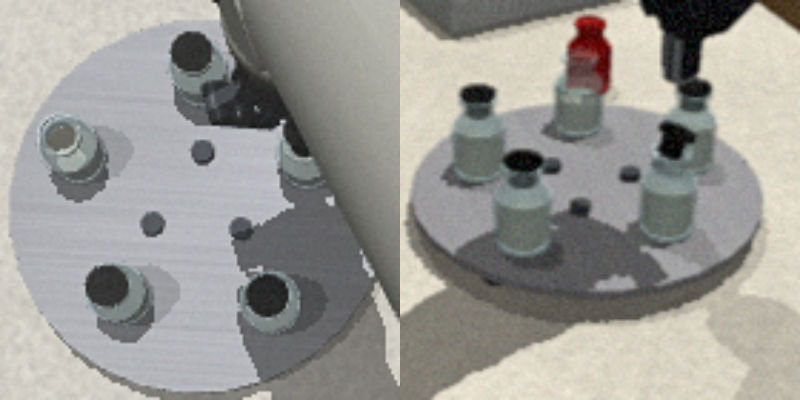

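The fingers stand right over the crooked stopper (side view tips at about (319,158)), with clearance to spare. I'll go 1.5 cm lower and dwell.

```bash
python3 -m handwheel '{"xyz":[[0.1,-0.2,0.8],[0,0,0.8],[0,0,0],[0,0,0],[0,0,0],[0,0,0],[0,0,0],[0,0,0],[0,0,0],[0,0,0],[0,0,0],[0,0,0],[0,0,0],[0,0,0],[0,0,0],[0,0,0],[0,0,0],[0,0,0],[0,0,0],[0,0,0]],"rot":[[0,0,0],[0,0,0],[0,0,0],[0,0,0],[0,0,0],[0,0,0],[0,0,0],[0,0,0],[0,0,0],[0,0,0],[0,0,0],[0,0,0],[0,0,0],[0,0,0],[0,0,0],[0,0,0],[0,0,0],[0,0,0],[0,0,0],[0,0,0]],"hand":[0,0,0,0,0,0,0,0,0,0,0,0,0,0,0,0,0,0,0,0]}'
python3 -m handwheel '{"xyz":[[0,0,0],[0,0,0],[0,0,0],[0,0,0],[0,0,0],[0,0,0],[0,0,0],[0,0,0]],"rot":[[0,0,0],[0,0,0],[0,0,0],[0,0,0],[0,0,0],[0,0,0],[0,0,0],[0,0,0]],"hand":[0,0,0,0,0,0,0,0]}'
python3 -c "from h import *;delta(.605,.2235,.218)"
```

```text
t: 5.2
ee_pos: [0.6059, 0.0459, 0.2199]
tool_rot: [[0.959, 0.284, 0.0], [0.284, -0.959, -0.0], [0.0, 0.0, -1.0]]
wrist_force: [0.3, -0.3, 0.3]
gripper_width: 0.0002
finger_force: 0.0
t: 5.87
ee_pos: [0.6059, 0.0459, 0.2199]
tool_rot: [[0.959, 0.284, 0.0], [0.284, -0.959, -0.0], [0.0, 0.0, -1.0]]
wrist_force: [-0.8, 0.2, 0.2]
gripper_width: 0.0
finger_force: 0.0
5.8667 [0.6059 0.0459 0.2199] 3.659222558096327e-05 [  22.   33.  -39.   99.   24.   57. -100.]
tool cm [  4.95 -17.06   0.19]
```

```bash
python3 -m handwheel '{"xyz":[[0,0,-1.5],[0,0,-1.5],[0,0,-1.5],[0,0,-1.5],[0.5,-1.7,0],[0.5,-1.7,0],[0.5,-1.7,0],[0.5,-1.7,0],[0.5,-1.7,0],[0.5,-1.7,0],[0.5,-1.7,0],[0.5,-1.7,0],[0.5,-1.7,0],[0.45,-1.75,0],[0,0,0],[0,0,0],[0,0,1.5],[0,0,1.5],[0,0,1.5],[0,0,1.5]],"rot":[[0,0,0],[0,0,0],[0,0,0],[0,0,0],[0,0,0],[0,0,0],[0,0,0],[0,0,0],[0,0,0],[0,0,0],[0,0,0],[0,0,0],[0,0,0],[0,0,0],[0,0,0],[0,0,0],[0,0,0],[0,0,0],[0,0,0],[0,0,0]],"hand":[0,0,0,0,0,0,0,0,0,0,0,0,0,0,0,0,0,0,0,0]}'
python3 - <<'E'
from h import *; delta(.605,.2235,.203)
from station import arm;import cv2
o=[]
for n,(x,y,w,h) in dict(top=(165,110,140,140),side=(220,110,140,140)).items():
    d=arm.get_image(n)["color"][y:y+h,x:x+w,::-1]; o.append(cv2.resize(d,(400,400)))
cv2.imwrite("pics/p2.png",np.clip(np.hstack(o)*1.5,0,255).astype(np.uint8))
E
```

```text
t: 7.53
ee_pos: [0.6054, 0.2217, 0.2188]
tool_rot: [[0.959, 0.282, 0.0], [0.282, -0.959, -0.001], [-0.0, 0.001, -1.0]]
wrist_force: [0.0, 0.7, -0.8]
gripper_width: 0.0003
finger_force: 0.0
7.5333 [0.6054 0.2217 0.2188] 0.00030751826591458555 [   5.   37.  -39.   93.   26.   59. -116.]
tool cm [ 0.01 -0.18  1.58]
```

View pics/p2.png

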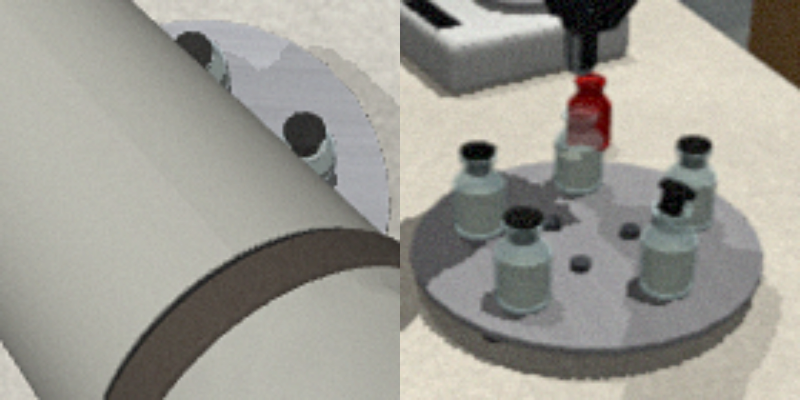

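The tips, at (284,136) in the side view, are in line with the open vial's neck and above it. I'll go down 1.5 cm and dwell.

```bash
python3 -m handwheel '{"xyz":[[0,-0.1,0.8],[0,0,0.7],[0,0,0],[0,0,0],[0,0,0],[0,0,0],[0,0,0],[0,0,0],[0,0,0],[0,0,0],[0,0,0],[0,0,0],[0,0,0],[0,0,0],[0,0,0],[0,0,0],[0,0,0],[0,0,0],[0,0,0],[0,0,0]],"rot":[[0,0,0],[0,0,0],[0,0,0],[0,0,0],[0,0,0],[0,0,0],[0,0,0],[0,0,0],[0,0,0],[0,0,0],[0,0,0],[0,0,0],[0,0,0],[0,0,0],[0,0,0],[0,0,0],[0,0,0],[0,0,0],[0,0,0],[0,0,0]],"hand":[0,0,0,0,0,0,0,0,0,0,0,0,0,0,0,0,0,0,0,0]}'
python3 -m handwheel '{"xyz":[[0,0,0],[0,0,0],[0,0,0],[0,0,0],[0,0,0],[0,0,0],[0,0,0],[0,0,0],[0,0,-1.5],[0,0,-1.5],[0,0,-1.5],[0,0,-1.5],[0,0,-1.5],[0,0,-1.5],[0,0,-1],[0,0,0]],"rot":[[0,0,0],[0,0,0],[0,0,0],[0,0,0],[0,0,0],[0,0,0],[0,0,0],[0,0,0],[0,0,0],[0,0,0],[0,0,0],[0,0,0],[0,0,0],[0,0,0],[0,0,0],[0,0,0]],"hand":[0,0,0,0,0,0,0,0,0,0,0,0,0,0,0,0]}'
python3 -c "from h import *;delta(.4605,-.288,.303)"
```

```text
t: 9.3
ee_pos: [0.6047, 0.2244, 0.2049]
tool_rot: [[0.959, 0.284, 0.0], [0.284, -0.959, 0.0], [0.0, 0.0, -1.0]]
wrist_force: [-0.3, 0.3, -0.1]
gripper_width: -0.0003
finger_force: 0.0
t: 10.63
ee_pos: [0.606, 0.2254, 0.3093]
tool_rot: [[0.959, 0.284, 0.006], [0.284, -0.959, 0.002], [0.006, -0.0, -1.0]]
wrist_force: [0.2, 0.2, 0.1]
gripper_width: 0.0003
finger_force: 0.0
10.6333 [0.606  0.2254 0.3093] 0.000303025957450842 [   6.   32.  -42.   89.   22.   68. -113.]
tool cm [-28.53  45.1    0.44]
```

```bash
python3 -m handwheel '{"xyz":[[-0.7,1.1,0],[-1.5,2.35,0],[-1.5,2.35,0],[-1.5,2.35,0],[-1.5,2.35,0],[-1.5,2.35,0],[-1.5,2.35,0],[-1.5,2.35,0],[-1.5,2.35,0],[-1.5,2.35,0],[-1.5,2.35,0],[-1.5,2.35,0],[-1.5,2.35,0],[-1.5,2.35,0],[-1.5,2.35,0],[-1.5,2.35,0],[-1.5,2.35,0],[-1.5,2.35,0],[-1.5,2.35,0],[-0.8,1.7,0]],"rot":[[0,0,0],[0,0,0],[0,0,0],[0,0,0],[0,0,0],[0,0,0],[0,0,0],[0,0,0],[0,0,0],[0,0,0],[0,0,0],[0,0,0],[0,0,0],[0,0,0],[0,0,0],[0,0,0],[0,0,0],[0,0,0],[0,0,0],[0,0,0]],"hand":[0,0,0,0,0,0,0,0,0,0,0,0,0,0,0,0,0,0,0,0]}'
python3 -m handwheel '{"xyz":[[0,0,0],[0,0,1.5],[0,0,1.5],[0,0,1.5],[0,0,1.5],[0,0,1.5],[0,0,1],[0,0,0.5],[0,0,0],[0,0,0]],"rot":[[0,0,0],[0,0,0],[0,0,0],[0,0,0],[0,0,0],[0,0,0],[0,0,0],[0,0,0],[0,0,0],[0,0,0]],"hand":[0,0,0,0,0,0,0,0,0,0]}'
python3 - <<'E'
from h import *; delta(.4605,-.288,.16)
from station import arm;import cv2
o=[]
for n,(x,y,w,h) in dict(top=(370,170,120,120),side=(270,240,120,120)).items():
    d=arm.get_image(n)["color"][y:y+h,x:x+w,::-1]; o.append(cv2.resize(d,(400,400),interpolation=2))
cv2.imwrite("pics/p3.png",np.clip(np.hstack(o)*1.5,0,255).astype(np.uint8))
E
```

```text
t: 12.3
ee_pos: [0.4563, -0.2923, 0.3038]
tool_rot: [[0.96, 0.28, -0.003], [0.28, -0.96, -0.0], [-0.003, -0.001, -1.0]]
wrist_force: [0.4, -0.3, 0.4]
gripper_width: -0.0
finger_force: 0.0
t: 13.13
ee_pos: [0.4595, -0.2888, 0.215]
tool_rot: [[0.959, 0.284, 0.0], [0.284, -0.959, 0.0], [0.0, -0.0, -1.0]]
wrist_force: [0.4, -0.5, 0.6]
gripper_width: -0.0001
finger_force: 0.0
13.1333 [ 0.4595 -0.2888  0.215 ] -7.970675887893635e-05 [ 56.  26. -34. 109.  18.  51. -60.]
tool cm [ 0.12 -0.05  5.5 ]
```

View pics/p3.png

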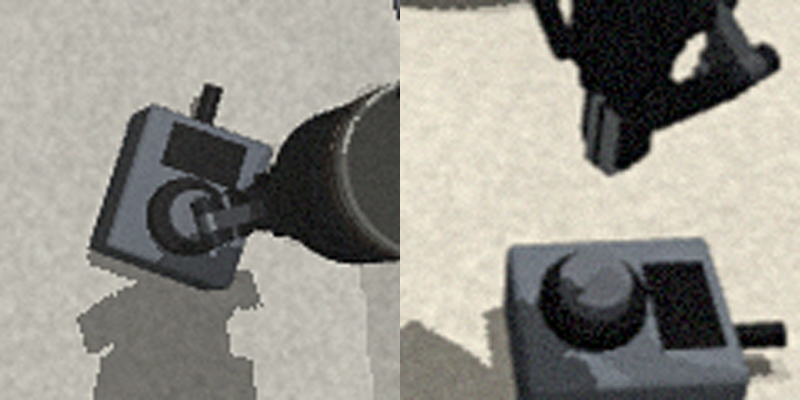

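The key's top is sharper now, at about (330.5,323.5) in the side view, with the tips roughly 7 cm above it. I'll triangulate the key again.

```bash
python3 - <<'E'
from h import *
k=tri((428.7,234.3),(330.5,323.5));print(k)
def proj(n,P):
    d=D[n];c=np.array(d["orientation"]).T@(np.array(P)-d["position"]);return c[:2]/c[2]*d["fx"]+[d["cx"],d["cy"]]
for P in(k,[.46,-.287,.067],[.46,-.2845,.075],[.4595,-.2888,.142]):print(proj("top",P),proj("side",P))
delta(k[0],k[1],k[2]+.073)
E
```

```text
[ 0.4622223  -0.28824103  0.06655357]
[429.04217112 233.52268166] [329.33184851 323.66809892]
[428.5533857  234.54738808] [327.67255015 323.29887691]
[428.69200651 234.22476342] [327.35107623 318.50761595]
[443.13592155 231.86256942] [332.74552799 288.44358497]
13.2333 [ 0.4599 -0.2891  0.2157] 4.891894652463646e-05 [ 56.  26. -34. 109.  18.  51. -60.]
tool cm [ 0.24 -0.03  7.62]
```

```bash
python3 -m handwheel '{"xyz":[[0.15,0,1.2],[0,0,1.2],[0,0,1.2],[0,0,1.2],[0,0,0.9],[0,0,0.5],[0,0,0.3],[0,0,0],[0,0,0.2],[0,0,0.2],[0,0,0]],"rot":[[0,0,0],[0,0,0],[0,0,0],[0,0,0],[0,0,0],[0,0,0],[0,0,0],[0,0,0],[0,0,0],[0,0,0],[0,0,0]],"hand":[0,0,0,0,0,0,0,0,0,0,0]}'
for i in 1 2 3; do python3 -m handwheel '{"xyz":[[0,0,0.2],[0,0,0]],"rot":[[0,0,0],[0,0,0]],"hand":[0,0]}' | egrep 'ee_pos|wrist'; done
```

```text
t: 14.15
ee_pos: [0.461, -0.2887, 0.146]
tool_rot: [[0.959, 0.284, 0.0], [0.284, -0.959, -0.0], [0.0, 0.0, -1.0]]
wrist_force: [-0.3, 0.6, 0.5]
gripper_width: 0.0001
finger_force: 0.0
ee_pos: [0.4609, -0.2886, 0.1439]
wrist_force: [-0.2, 0.7, 0.0]
ee_pos: [0.4608, -0.2886, 0.1417]
wrist_force: [-0.2, -0.1, 0.3]
ee_pos: [0.4609, -0.2886, 0.1398]
wrist_force: [-0.8, -0.1, -0.1]
```

```bash
for i in 1 2 3 4 5; do python3 -m handwheel '{"xyz":[[0,0,0.2],[0,0,0]],"rot":[[0,0,0],[0,0,0]],"hand":[0,0]}' | egrep 'ee_pos|wrist'; done
```

```text
ee_pos: [0.461, -0.2886, 0.1379]
wrist_force: [0.7, -0.7, 1.5]
ee_pos: [0.461, -0.2886, 0.1359]
wrist_force: [-0.7, -0.5, 3.6]
ee_pos: [0.4611, -0.2886, 0.1339]
wrist_force: [-0.5, 0.4, 4.1]
ee_pos: [0.4611, -0.2886, 0.1335]
wrist_force: [-4.0, 1.8, 17.6]
ee_pos: [0.4613, -0.2886, 0.1332]
wrist_force: [-8.3, 4.9, 32.6]
```

The key has bottomed out: contact came at TCP z of about 0.139, and there is a hard stop at 0.1335. I'll release it and back off.

```bash
python3 -m handwheel '{"xyz":[[0,0,-0.5],[0,0,-0.8],[0,0,-1.2],[0,0,-1.5],[0,0,-1.5],[0,0,-1.5],[0,0,-1],[0,0,0],[0,0,0],[0,0,0],[0,0,0],[0,0,0]],"rot":[[0,0,0],[0,0,0],[0,0,0],[0,0,0],[0,0,0],[0,0,0],[0,0,0],[0,0,0],[0,0,0],[0,0,0],[0,0,0],[0,0,0]],"hand":[0,0,0,0,0,0,0,0,0,0,0,0]}'
python3 -c "
from station import arm
print(arm.finish_job())"
```

```text
t: 16.48
ee_pos: [0.4604, -0.2883, 0.209]
tool_rot: [[0.959, 0.284, -0.001], [0.284, -0.959, 0.001], [-0.001, -0.001, -1.0]]
wrist_force: [-0.7, 0.0, 0.2]
gripper_width: 0.0003
finger_force: 0.0
the job is handed in; nothing more can be done
None
```

I pointed at the crooked-stopper vial and then the open one for two seconds each, pressed the record key to its stop and let it go, and handed the job in at about 16.5 s; no verdict came back, and I took no picture afterwards to check the key or the vials.

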